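# Clamp the orange sample cassette window up in the cam-lever stage

### The job

Swing the red cam lever of the clamping stage wide open, then take the orange sample cassette out of the rack, turn it so that its window faces up (the V-shaped cradle is there to rest it at a slant while you change your grip), lay it flat and central on the stage's bed between spring jaw and roller and let go of it. Then throw the red lever all the way back, past its centre to the stop, so that the cassette stays clamped. Leave the blue and grey cassettes in the rack, and do not push the jar, bottle, tin or wooden case about or knock them over.

Things in the scene. Friction and masses are not known exactly. Their poses are not given: they have to be found in the camera images.
- cassette_orange: Orange block, 120 x 24 x 50 mm, 0.25 kg, loose, standing on a long edge in one of the rack's slots. Origin: centre of its underside as it stands. x along its 120 mm length, y across its 24 mm thickness, pointing out of the face with the dark window, z along its 50 mm width (up while in the rack). To be clamped with y up; its ends are alike. In the rack the upper 30 mm is free to grasp across the thickness.
- cassette_center (a point): Centre of the orange cassette's block (25 mm up its z from its origin).
- cassette_blue: Blue cassette of the same shape in the rack; bystander.
- cassette_grey: Grey cassette of the same shape in the rack; bystander.
- rack: Fixed rack plate 140 x 190 x 10 mm, origin at the centre of its underside. Three slots along its x at y = -60, 0, +60 mm; cassettes stand in them, undersides 10 mm above the bench, their x along the rack's x, windows to its +y. Slot walls rise 13 mm above the plate, slots are 27 mm wide; 36 mm gaps between neighbouring cassettes.
- cradle: Fixed cradle, base plate 120 x 85 x 8 mm, origin at the centre of its underside. Two black V posts at x = -46 and +46 mm, each 13 mm thick in x; between them 79 mm free space down to the base plate. Each V has two 42 mm long walls at 45 degrees, rising to +y and to -y: a 90 degree groove along x, open upwards.
- groove (a point): Bottom line of the V groove, mid-length, 50 mm above the bench. A cassette laid in the groove along x with its lower back edge there and its top leaning to the cradle's -y has its window facing up at 45 degrees towards +y.
- stage: Fixed stage, base 90 x 235 x 12 mm; origin on the bench under the bed's middle. Bed: rail 32 mm wide (x), 110 mm long (y), top 35 mm high; fingers fit down both sides of a cassette lying along y. At -y a spring jaw, face at y = -60 mm. At +y a brass roller on the lever's crank, 37 to 61 mm high: its front at y = +75 mm when fully open; closing, it pushes the cassette against the spring jaw.
- bed (a point): Middle of the bed's top face (stage x = 0, y = 0, z = 35 mm); a loaded cassette lies flat on it, its length along the stage's y, centre 12 mm above.
- cam (a joint): Angle (rad) of the red lever about its vertical pivot: 0 the stop of the clamped end, grows clockwise seen from above as it opens, centre at 0.4, 2.0 fully open. Turns easily (friction 0.012 N m); closing with a cassette in place it resists from about 1.1 with up to 0.3 N m until the centre, then snaps on to the stop by itself. Starts shut on the empty stage.
- cam_pivot (a point): Point on the lever's vertical axis, 98 mm above the bench (stage x = 0, y = 84 mm).
- lever_knob (a point): On the axis of the upright red knob at the lever's end (22 mm diameter, top 110 mm above the bench, free all round above the 16 mm wide bar whose top is at 82 mm); this point is 98 mm high, 100 mm from the pivot. Direction from the pivot seen from above: 190 degrees minus the joint angle, anticlockwise from the stage's x axis.
- jaw: Steel spring jaw 56 mm wide (x), 36 to 62 mm high, face at stage y = -60 mm, gives way to -y by up to 10 mm against 8 N per mm (5 mm at the lever's centre, 3.4 mm when clamped); its origin is that of the stage.
- bottle: White plastic bottle, 60 mm diameter, 130 mm tall, bystander.
- jar: Amber glass jar, 50 mm diameter, 60 mm tall, bystander.
- tin: Low round aluminium tin, 70 mm diameter, 50 mm tall, bystander.
- weight_case: Dark wooden case 80 x 110 x 35 mm, bystander.
Things that resemble listed ones, but are neither listed nor needed, are in the scene too. There is more than one size of the cassette_orange; the one meant has the size given above.

How it is judged:
On the way, in this order (a step that is already met when the one before it is completed fails the run):
1. the cam lever is swung open (above 1.4 rad) (value of joint cam above 1.4 rad), for 0.2 s.
2. the orange cassette lies flat on the bed, window up, let go, with the lever still open (angle between cassette_orange's own y axis and vertical below 0.1 rad and angle between the x axis of cassette_orange and the y axis of stage, either way round below 0.12 rad and x of cassette_center in the frame of stage between -0.012 and 0.012 m and z of cassette_center in the frame of stage between 0.043 and 0.051 m and linear speed of cassette_orange below 0.02 m/s and contact force between the fingers and cassette_orange below 0.2 N and value of joint cam above 1.2 rad), for 0.2 s.
At the end, for the whole second after the job is handed in: Lever past centre at its stop (below 0.15 rad); spring jaw presses the orange cassette with over 8 N; cassette at rest flat on the bed, window up (0.1 rad), along the bed (0.12 rad), within 12 mm of its middle line, centre 43 to 51 mm above the bench, not touched by the fingers (value of joint cam below 0.15 rad and contact force between jaw and cassette_orange above 8 N and angle between cassette_orange's own y axis and vertical below 0.1 rad and angle between the x axis of cassette_orange and the y axis of stage, either way round below 0.12 rad and x of cassette_center in the frame of stage between -0.012 and 0.012 m and z of cassette_center in the frame of stage between 0.043 and 0.051 m and linear speed of cassette_orange below 0.02 m/s and contact force between the fingers and cassette_orange below 0.2 N).
It fails at once if the blue or grey cassette shifted over 30 mm or tipped (distance of any of cassette_blue, cassette_grey from where it was at the start of the episode above 0.03 m or angle between any of cassette_blue, cassette_grey's own z axis and vertical above 0.5 rad).
It fails at once if the jar, bottle, tin or wooden case shifted over 50 mm or knocked over (distance of any of bottle, jar, tin, weight_case from where it was at the start of the episode above 0.05 m or angle between any of bottle, jar, tin, weight_case's own z axis and vertical above 0.5 rad).
It also fails if it takes over 72 s, if anything falls off the work surface, if the arm or the gripper's body presses on something with over 40 N, if the wrist force passes 120 N, or if a joint passes its speed limit or range.

### The arm

A 6-joint arm with a two-finger parallel gripper is mounted at the origin on the work surface. World frame = base frame: x ahead of the robot, y to its left, z up, the work surface at z = 0. Lengths are in m, angles in rad, forces in N, time in s.
With the tool pointing down it reaches from about 0.325 to 0.925 m from the base axis. Payload 3.1 kg.
Tool frame: the origin (TCP) lies midway between the tips of the shut fingers; the grasp point (between the pads) lies 19 mm behind it; z points along the fingers, y is the line along which they close (so a half turn about z gives the same grasp; the last joint's range is limited). The gripper opens to 85 mm and grips with 20 to 120 N. Pads are 22 mm wide; open, the fingers measure 114 mm over their backs; the gripper's body (76 mm by 85 mm) begins 54 mm behind the grasp point. The pads swing forward as they close: fully open they stand 13 mm farther back than shut.
Start: joints at [1.028, 0.217, 1.613, -0, 1.311, -0.112], TCP at [0.261, 0.568, 0.231] pointing down, gripper open.
Joint ranges: [-2.75, 2.75], [-0.78, 2.1], [0.31, 2.55], [-1.13, 4.27], [0.13, 2.63], [-2.58, 2.58]. Speed limits (rad/s): [2.79, 2.79, 3.14, 3.14, 3.14, 3.14].

### API

Orientations are given as a 3x3 rotation matrix whose columns are the frame's x, y, z axes.
In Python, from bench import manip gives the robot as it stands.
- The arm moves only by the tool carry_out, never from a script. Its argument "commands" is a list that holds one entry, the list of rows, each a list of 7 numbers: the shift along the tool's x, y, z in cm, then the turn, a rotation vector about the tool's x, y, z in rad, then the finger opening in cm, from 0 to 8.54. A call has 1 to 20 rows; each row shifts and turns the commanded pose from where the row before left it, along the tool's axes as they then stand; what a row does not reach is not made up. A row lasts 1/10 s, in which the tool goes at most 50 mm and 8.59 degrees, less where a joint would pass 70% of its speed; a pose out of reach is approached as far as the arm can. A call with a gripper value outside its range is refused whole. The fingers move at their own pace and stop on an object; the grip force is fixed at half the most. Time passes only in rows, so rows that do not move let the fingers close. It gives the time, the measured TCP pose, the force, the opening and the grip force at its end, in the units of the state.
- manip.get_state(): the state, without advancing time (a new reading comes with each control period).
- manip.snapshot(name): name is "scene" or "top" or "wrist"; returns the picture (480x640x3 uint8, red, green, blue); there is no depth.
- manip.get_calibration(name): a dict with "vfov" (degrees; the focal length in pixels is half the picture's height over the tangent of half this angle, whatever the lens; pixels are square), "cx", "cy" (the principal point, pixels), "world_from_camera" (4x4, takes a point from camera to world coordinates). Camera axes: x right, y down, z forward; pixel columns grow to the right and rows downward; lengths in m; the calibration is good to about 2 mm. A picture is of the moment at which its call begins: read the wrist's pose just before it. get_calibration takes no time and is no camera call; for the wrist camera it gives the pose at the moment of the call.
- manip.sign_off(): hands the job in; it is judged then, once.
The state is a dict: "time_s": time; "qpos": joint angles; "qd": joint speeds; "effort": joint torques, N m; "ee_pos": TCP position; "tool_rot": TCP orientation; "contact_force": force on the tool from outside, world axes, zero at the start; "wrist_torque": the same for the moment, N m; "grip_width": finger opening in m; "gripper_force": force on a finger pad.
Only numpy, scipy, OpenCV 4.12 (cv2) and the standard library are available. Lean on these libraries where they do the work, as an engineer would, in place of code of your own. Each camera call takes 0.05 s, during which the arm holds its last target. There are 200 camera calls.

## Working session

There is one attempt and no reset: what is moved stays moved. The work goes in short steps, Python scripts to look and compute and a tool call to move; the robot and the scene stay as the last step left them, time stands still between calls to the robot, and variables do not carry over. Pictures are saved under pics/ and viewed, at most 10 in all, crops included, and the job is handed in when it is done.

Besides the shell and the picture viewer there is one more tool, called after "Request:" by a JSON object that holds its "name" and its "arguments". carry_out: Moves the arm, as the interface text tells. Its arguments: {"type":"object","properties":{"commands":{"type":"array","items":{"type":"array","items":{"type":"array","items":{"type":"number"}}}}},"required":["commands"]}

```bash
mkdir -p pics; ls; python3 - <<'E'
from bench import manip
import cv2,numpy as np
for n in("scene","top"):
    p=manip.snapshot(n); cv2.imwrite(f"pics/{n}0.png",p[:,:,::-1])
    c=manip.get_calibration(n); print(n,c["vfov"],c["cx"],c["cy"],np.round(c["world_from_camera"],4).tolist())
s=manip.get_state();print(s)
E
```

```text
pics
scene 54.749096585591744 321.07328822236735 239.875598500523 [[0.6033, 0.5015, -0.6201, 1.2077], [0.7975, -0.3751, 0.4725, -0.6629], [0.0044, -0.7797, -0.6262, 0.7895], [0.0, 0.0, 0.0, 1.0]]
top 49.789441804805655 319.68038191410466 235.69994863884904 [[-0.0086, -0.9976, 0.0687, 0.4307], [-0.9998, 0.0074, -0.017, -0.1151], [0.0164, -0.0688, -0.9975, 1.2877], [0.0, 0.0, 0.0, 1.0]]
{'time_s': 0.1, 'qpos': array([ 1.02779814e+00,  2.17715701e-01,  1.61478421e+00, -2.56136742e-05,
        1.31129479e+00, -1.12186061e-01]), 'qd': array([ 8.14226001e-04, -1.36911357e-03, -3.56094955e-03, -1.98673122e-05,
        7.77122723e-04,  1.44782769e-03]), 'effort': array([-1.77031293e-04, -3.98081160e+01, -3.04970348e+01, -1.80462689e-04,
        4.23771038e-03,  1.53600354e-06]), 'ee_pos': array([0.26060085, 0.56726607, 0.2300704 ]), 'tool_rot': array([[-9.08629530e-01,  4.17601640e-01, -1.11661022e-03],
       [ 4.17603074e-01,  9.08627575e-01, -1.89809727e-03],
       [ 2.21934299e-04, -2.19096709e-03, -9.99997575e-01]]), 'contact_force': array([ 0.00705621,  0.19108571, -0.37236024]), 'wrist_torque': array([-0.0354059 ,  0.01316515, -0.00074061]), 'gripper_force': 0.0, 'grip_width': 0.08529099320762111}
```

View pics/scene0.png

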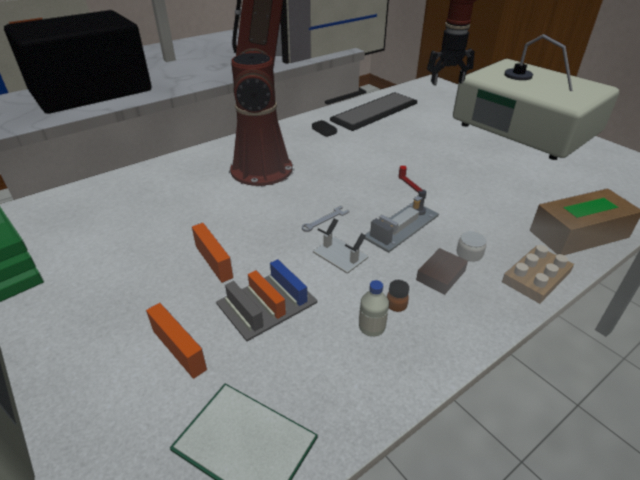

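View pics/top0.png

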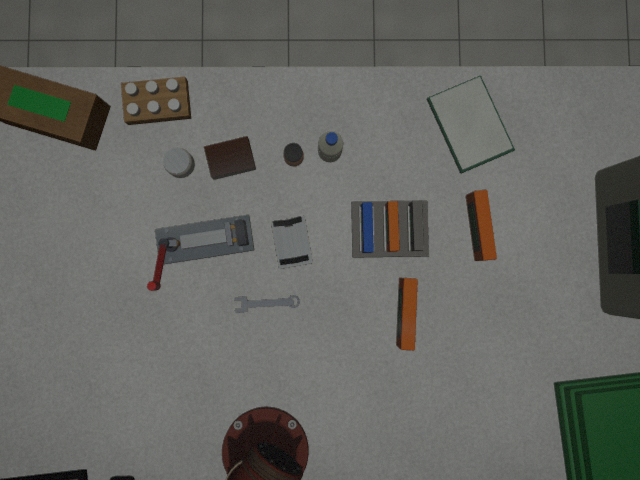

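The scene view shows the rack (265,300) with grey, orange and blue cassettes, the cradle (340,250), the stage with its shut red lever (400,220), and two larger orange decoys. The top view shows the same things: stage (205,240), cradle (292,242), rack (390,229). Next I'll enlarge crops of both views.

```bash
cat > h.py <<'E'
import numpy as np,cv2
from bench import manip
def ray(c,u,v):
    f=240/np.tan(np.radians(c["vfov"])/2); T=np.array(c["world_from_camera"])
    d=T[:3,:3]@np.array([(u-c["cx"])/f,(v-c["cy"])/f,1]); return T[:3,3],d
def onz(c,u,v,z):
    o,d=ray(c,u,v); return o+d*(z-o[2])/d[2]
def proj(c,p):
    f=240/np.tan(np.radians(c["vfov"])/2); T=np.linalg.inv(np.array(c["world_from_camera"]))
    q=T[:3,:3]@np.array(p)+T[:3,3]; return q[0]/q[2]*f+c["cx"],q[1]/q[2]*f+c["cy"]
E
python3 - <<'E'
import cv2,numpy as np
from h import *
s=cv2.imread("pics/scene0.png");t=cv2.imread("pics/top0.png")
a=cv2.resize(s[240:345,205:325],(400,350),interpolation=cv2.INTER_CUBIC)
b=cv2.resize(s[155:275,305:445],(400,350),interpolation=cv2.INTER_CUBIC)
d=cv2.resize(t[195:290,145:435],(800,262),interpolation=cv2.INTER_CUBIC)
o=np.vstack([np.hstack([a,b]),d[:250]])
cv2.imwrite("pics/comp.png",cv2.convertScaleAbs(o,alpha=1.5))
c=manip.get_calibration("top")
hsv=cv2.cvtColor(t,cv2.COLOR_BGR2HSV)
def blobs(m,name,z,mn=60):
    cs,_=cv2.findContours(m.astype(np.uint8),0,2)
    for k in cs:
        if cv2.contourArea(k)<mn: continue
        r=cv2.minAreaRect(k); P=np.array([onz(c,*p,z)[:2] for p in cv2.boxPoints(r)])
        print(name,np.round(r[0],1),"ctr",np.round(P.mean(0),4),"sides",np.round([np.linalg.norm(P[1]-P[0]),np.linalg.norm(P[2]-P[1])],4),"ang",np.round(np.degrees([np.arctan2(*(P[1]-P[0])[::-1]),np.arctan2(*(P[2]-P[1])[::-1])]),1))
H,S,V=cv2.split(hsv)
blobs((H<15)&(S>170)&(V>90),"orange",.06)
blobs((H>105)&(H<130)&(S>120),"blue",.06)
blobs(((H<6)|(H>174))&(S>150)&(V>60),"red",.09,20)
for n,(u0,u1,v0,v1),z in(("rack",(340,440,190,270),.01),("stage",(145,262,205,275),.012),("cradle",(268,318,210,275),.008)):
    print(n,[int(x) for x in np.median(hsv[v0:v1,u0:u1].reshape(-1,3),0)])
    bg=np.median(t[150:350,200:450].reshape(-1,3),0)
    m=np.zeros(t.shape[:2],bool);m[v0:v1,u0:u1]=(np.abs(t[v0:v1,u0:u1].astype(int)-bg).max(2)>30)
    m=cv2.morphologyEx(m.astype(np.uint8),cv2.MORPH_OPEN,np.ones((3,3)))
    blobs(m,n,z,300)
print("bg",bg)
E
```

```text
orange [408.7 314. ] ctr [ 0.3287 -0.3446] sides [0.1652 0.0324] ang [ -3.5 -92.9]
orange [393.2 226. ] ctr [ 0.5373 -0.3118] sides [0.0227 0.1159] ang [ -88.2 -179. ]
orange [484.7 224.8] ctr [ 0.5389 -0.5315] sides [0.032  0.1669] ang [ -82.4 -173.8]
blue [367.3 227. ] ctr [ 0.5353 -0.2499] sides [0.0234 0.1198] ang [ -88.9 -179.4]
blue [331. 138.] ctr [ 0.7513 -0.1653] sides [0.0242 0.0245] ang [-90.2 179.4]
red [151.5 285.5] ctr [0.4015 0.2514] sides [0.016 0.016] ang [ -90.5 -179.2]
red [159.4 263.2] ctr [0.4526 0.234 ] sides [0.0832 0.0131] ang [  -9.7 -101. ]
rack [30, 10, 114]
rack [389.5 228.7] ctr [ 0.5352 -0.3107] sides [0.1916 0.1403] ang [-89.2 179.8]
stage [53, 8, 115]
stage [201.5 244.8] ctr [0.4985 0.1539] sides [0.2522 0.1125] ang [ -81.6 -171.3]
cradle [60, 7, 115]
bg [116. 118. 118.]
```

View pics/comp.png

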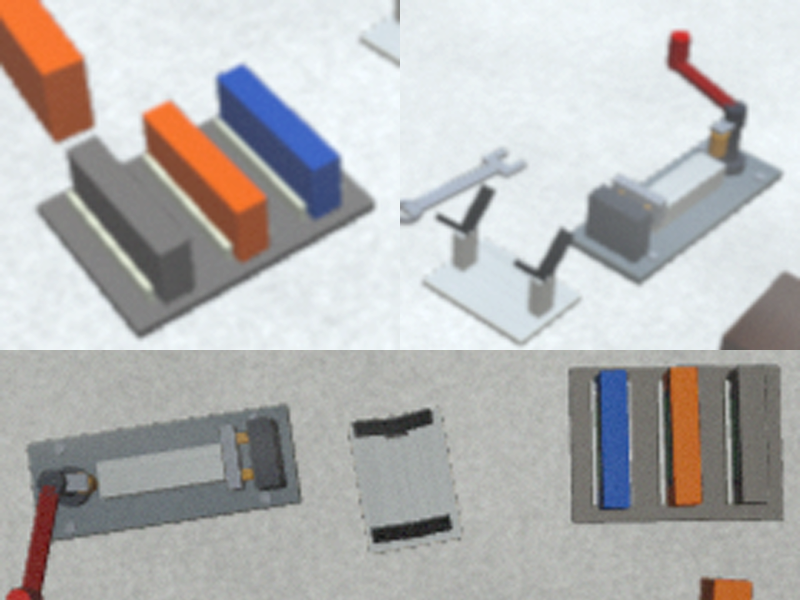

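The composite shows no window on the orange cassette's near (-y) side and a dark sliver on its +y side in the top view, so the window faces world +y. The stage's jaw is at the right (-y) and its lever at the left. The cradle's corners are near (349,410), (438,401), (462,538) and (372,553), and the rail's near (97,463), (222,445), (228,481) and (103,498).

```bash
python3 - <<'E'
from h import *
c=manip.get_calibration("top")
def P(L,z): return np.array([onz(c,145+x/2.759,195+(y-350)/2.758,z)[:2] for x,y in L])
def rep(n,p):
    print(n,"ctr",np.round(p.mean(0),4)); 
    for i in range(len(p)):
        d=p[(i+1)%len(p)]-p[i]; print("   ",np.round(np.linalg.norm(d),4),round(np.degrees(np.arctan2(d[1],d[0])),1))
rep("rail",P([(97,463),(222,445),(228,481),(103,498)],.035))
rep("base3",P([(27,443),(288,404),(300,500)],.012))
rep("cradle",P([(349,410),(438,401),(462,538),(372,553)],.008))
t=cv2.imread("pics/top0.png");H,S,V=cv2.split(cv2.cvtColor(t,cv2.COLOR_BGR2HSV))
m=(((H<8)|(H>172))&(S>140)&(V>40)); m[:,200:]=0; m[300:]=0
n,l,st,ce=cv2.connectedComponentsWithStats(m.astype(np.uint8))
print(st[1:],ce[1:]); m2=(m&(V>150)); ys,xs=np.nonzero(m2); print("bright",len(xs),xs.mean(),ys.mean())
for uv in (ce[1:]): print(np.round(onz(c,*uv,.098),4))
k=cv2.findContours(m.astype(np.uint8),0,2)[0]
for q in k:
  if cv2.contourArea(q)>60: print(q[:,0].min(0),q[:,0].max(0), [np.round(onz(c,*x[0],.1)[:2],3).tolist() for x in q[::4]])
w=manip.get_calibration("wrist"); s=manip.get_state(); R=s["tool_rot"];T=np.array(w["world_from_camera"])
print(w["vfov"],np.round(R.T@(T[:3,3]-s["ee_pos"]),3),np.round(R.T@T[:3,:3],2).tolist())
E
```

```text
rail ctr [0.5107 0.1436]
    0.1102 -82.2
    0.0322 -170.4
    0.1099 97.4
    0.0312 10.2
base3 ctr [0.5323 0.1106]
    0.2348 -81.8
    0.0869 -172.9
    0.2488 77.7
cradle ctr [ 0.5076 -0.0679]
    0.0805 -84.6
    0.1253 -170.5
    0.0816 99.0
    0.1303 8.9
[[148 245  18  45 274]
 [164 245   1   1   1]] [[157.68248175 268.78467153]
 [164.         245.        ]]
bright 0 nan nan
[0.4396 0.2354 0.098 ]
[0.4939 0.2217 0.098 ]
[148 245] [165 289] [[0.494, 0.228], [0.482, 0.232], [0.457, 0.237], [0.432, 0.241], [0.41, 0.247], [0.396, 0.256], [0.403, 0.24], [0.41, 0.241], [0.412, 0.232], [0.434, 0.227], [0.457, 0.223], [0.482, 0.219], [0.487, 0.226]]
69.74981460744465 [ 0.067 -0.001 -0.142] [[-0.0, -0.96, -0.26], [1.0, -0.0, 0.0], [-0.0, -0.26, 0.96]]<stdin>:14: RuntimeWarning: Mean of empty slice.
  ret = ret.dtype.type(ret / rcount)
```

Request:
{"name": "carry_out", "arguments": {"commands": [[[-3.25,-2.87,0,0,0,0,8.5],[-3.25,-2.87,0,0,0,0,8.5],[-3.25,-2.87,0,0,0,0,8.0],[-3.25,-2.87,0,0,0,0,7],[-3.25,-2.87,0,0,0,0,6],[-3.25,-2.87,0,0,0,0,5],[-3.25,-2.87,0,0,0,0,4],[-3.25,-2.87,0,0,0,0,3.6],[0,0,0,0,0,-0.1,3.6],[0,0,0,0,0,-0.1,3.6],[0,0,0,0,0,0,3.6]]]}}

```text
time_s: 1.2
ee_pos: [0.4012, 0.25, 0.2309]
tool_rot: [[-0.973, 0.23, -0.001], [0.23, 0.973, -0.0], [0.001, -0.0, -1.0]]
contact_force: [-0.0, 0.6, -0.1]
grip_width: 0.0361
gripper_force: 0.0
```

```bash
python3 - <<'E'
from h import *
c=manip.get_calibration("scene"); print("scene knob",onz(c,403,170,.104))
s=manip.get_state();print(s["ee_pos"],s["tool_rot"].round(3).tolist(),s["grip_width"],s["qpos"].round(2))
w=manip.get_calibration("wrist");p=manip.snapshot("wrist")[:,:,::-1];cv2.imwrite("pics/w1.png",p)
print(proj(w,[.499,.2268,.098]),proj(w,[.5107,.1436,.035]))
H,S,V=cv2.split(cv2.cvtColor(np.ascontiguousarray(p),cv2.COLOR_BGR2HSV))
m=((H<8)|(H>172))&(S>140)&(V>40)
for q in cv2.findContours(m.astype(np.uint8),0,2)[0]:
  if cv2.contourArea(q)>200: print(cv2.minAreaRect(q),cv2.boundingRect(q))
E
```

```text
scene knob [0.41264433 0.24139089 0.104     ]
[0.401237   0.25003654 0.23085127] [[-0.973, 0.23, -0.001], [0.23, 0.973, -0.0], [0.001, -0.0, -1.0]] 0.03609718997111556 [ 0.41 -0.12  1.96  0.    1.3  -0.93]
(np.float64(318.99161539896846), np.float64(339.0461531048427)) (np.float64(247.4964444809624), np.float64(332.7043373498185))
((315.903076171875, 270.5267639160156), (111.25958251953125, 24.163543701171875), 88.60282135009766) (303, 215, 27, 112)
```

View pics/w1.png

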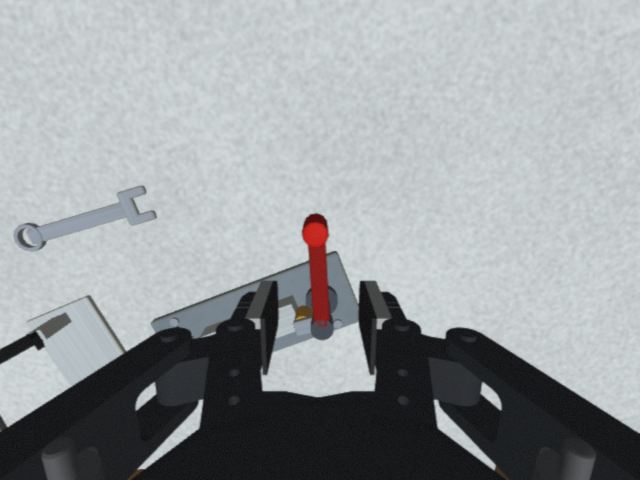

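The wrist view shows the knob's top at (315.5,233) and the pivot's top at (321,330), with the lever between the fingers.

```bash
python3 - <<'E'
from h import *
w=manip.get_calibration("wrist"); s=manip.get_state()
k=onz(w,315.5,232.5,.11); p=onz(w,321,330,.09);d=k-p
print(k,p,np.hypot(*d[:2]),np.degrees(np.arctan2(d[1],d[0])),"tool",(s["tool_rot"].T@(k-s["ee_pos"])).round(4))
E
```

```text
[0.39938632 0.24779625 0.11      ] [0.49501156 0.22987753 0.09      ] 0.09728960990969837 169.38671644591653 tool [ 0.001  -0.0029  0.1209]
```

Request:
{"name": "carry_out", "arguments": {"commands": [[[0,-0.3,4.7,0,0,0,3.6],[0,0,4.7,0,0,0,3.6],[0,0,4.8,0,0,0,3.6],[0,0,0,0,0,0,3.6],[-0.1,1.445,0,0,0,0.145,3.6],[-0.1,1.445,0,0,0,0.145,3.6],[-0.1,1.445,0,0,0,0.145,3.6]]]}}

```text
time_s: 1.95
ee_pos: [0.4203, 0.2882, 0.0918]
tool_rot: [[-0.782, 0.623, 0.002], [0.623, 0.782, 0.001], [-0.001, 0.002, -1.0]]
contact_force: [0.4, -0.5, -0.5]
grip_width: 0.036
gripper_force: 0.1
```

Request:
{"name": "carry_out", "arguments": {"commands": [[[-0.1,1.445,0,0,0,0.145,3.6],[-0.1,1.445,0,0,0,0.145,3.6],[-0.1,1.445,0,0,0,0.145,3.6],[-0.1,1.445,0,0,0,0.145,3.6],[-0.1,1.445,0,0,0,0.145,3.6],[-0.1,1.445,0,0,0,0.145,3.6],[-0.1,1.445,0,0,0,0.145,3.6],[0,0,0,0,0,0,3.6],[0,0,0,0,0,0,3.6]]]}}

```text
time_s: 2.85
ee_pos: [0.5094, 0.3254, 0.0913]
tool_rot: [[0.107, 0.994, 0.002], [0.994, -0.107, 0.001], [0.001, 0.002, -1.0]]
contact_force: [-0.4, -0.2, -0.2]
grip_width: 0.0358
gripper_force: 0.0
```

```bash
python3 - <<'E'
from h import *
s=manip.get_state();print(s["ee_pos"],s["tool_rot"].round(3).tolist(),s["qpos"].round(2))
w=manip.get_calibration("wrist");p=np.ascontiguousarray(manip.snapshot("wrist")[:,:,::-1])
H,S,V=cv2.split(cv2.cvtColor(p,cv2.COLOR_BGR2HSV))
m=((H<8)|(H>172))&(S>140)&(V>40)
for q in cv2.findContours(m.astype(np.uint8),0,2)[0]:
  if cv2.contourArea(q)>200:
    b=cv2.boundingRect(q);print(b)
    sub=q[:,0][q[:,0,1]<b[1]+25]; print("top",sub.min(0),sub.max(0))
print(proj(w,[*s["ee_pos"][:2],.11]))
E
```

```text
[0.5093848  0.32539234 0.0913084 ] [[0.107, 0.994, 0.002], [0.994, -0.107, 0.001], [0.001, 0.002, -1.0]] [0.45 0.33 1.76 0.   1.05 0.56]
(293, 258, 51, 139)
top [296 258] [339 280]
(np.float64(319.7537836482415), np.float64(317.82410353349854))
```

Request:
{"name": "carry_out", "arguments": {"commands": [[[0,0,-4,0,0,0,4],[0,0,-4.5,0,0,0,4],[0,0,-4,0,0,0,4.4],[-4.5,0.68,0,0,0,0,4.4],[-4.5,0.68,0,0,0,0,4.4],[-4.5,0.68,0,0,0,0,4.4],[-4.5,0.68,0,0,0,0,4.4],[-4.5,0.68,0,0,0,0,4.4],[-4.5,0.68,0,0,0,0,4.4],[-4.5,0.68,0,0,0,0,4.4],[-4.5,0.68,0,0,0,0,4.4],[-4.5,0.68,0,0,0,0,4.4],[-4.5,0.68,0,0,0,0,4.4],[-4.5,0.68,0,0,0,0,4.4],[-4.5,0.68,0,0,0,0,4.4],[-4.5,0.68,0,0,0,0,4.4],[-4.5,0.68,0,0,0,0,4.4]]]}}

```text
time_s: 4.6
ee_pos: [0.5336, -0.3128, 0.2148]
tool_rot: [[0.108, 0.994, -0.0], [0.994, -0.108, 0.0], [0.0, -0.0, -1.0]]
contact_force: [0.6, -0.2, 0.4]
grip_width: 0.0437
gripper_force: 0.0
```

Request:
{"name": "carry_out", "arguments": {"commands": [[[0,0,0,0,0,0.1333,4.4],[0,0,0,0,0,0.1333,4.4],[0,0,0,0,0,0.1333,4.4],[0,0,0,0,0,0.1333,4.4],[0,0,0,0,0,0.1333,4.4],[0,0,0,0,0,0.1333,4.4],[0,0,0,0,0,0.1333,4.4],[0,0,0,0,0,0.1333,4.4],[0,0,0,0,0,0.1333,4.4],[0,0,0,0,0,0.1333,4.4],[0,0,0,0,0,0.1333,4.4],[0,0,0,0,0,0,4.4]]]}}

```text
time_s: 5.8
ee_pos: [0.5338, -0.3111, 0.2146]
tool_rot: [[1.0, -0.003, -0.0], [-0.003, -1.0, 0.0], [-0.0, -0.0, -1.0]]
contact_force: [-0.6, -0.2, 0.3]
grip_width: 0.0442
gripper_force: 0.0
```

```bash
python3 - <<'E'
from h import *
s=manip.get_state();print(s["ee_pos"],s["tool_rot"].round(3).tolist(),s["qpos"].round(2))
w=manip.get_calibration("wrist");p=np.ascontiguousarray(manip.snapshot("wrist")[:,:,::-1])
t=np.ascontiguousarray(manip.snapshot("top")[:,:,::-1]);cv2.imwrite("pics/t2.png",t)
o=np.hstack([cv2.resize(p,(480,360)),cv2.resize(t[195:300,145:235],(309,360))]);cv2.imwrite("pics/w2.png",o); cv2.imwrite("pics/w2full.png",p)
H,S,V=cv2.split(cv2.cvtColor(p,cv2.COLOR_BGR2HSV))
m=(H<18)&(S>150)&(V>80)
for q in cv2.findContours(m.astype(np.uint8),0,2)[0]:
  if cv2.contourArea(q)>300:
    r=cv2.minAreaRect(q);print(cv2.boundingRect(q),np.round(r[0],1),[np.round(onz(w,*x,.06)[:2],4).tolist() for x in cv2.boxPoints(r)])
E
```

```text
[ 0.53378586 -0.31105869  0.21458748] [[1.0, -0.003, -0.0], [-0.003, -1.0, 0.0], [-0.0, -0.0, -1.0]] [-0.64  0.22  1.65  0.    1.28  0.93]
(336, 316, 39, 78) [355.  354.5] [[0.443, -0.3283], [0.4429, -0.3644], [0.3564, -0.3678], [0.3565, -0.3291]]
(304, 148, 29, 133) [318.1 214. ] [[0.5975, -0.3], [0.5976, -0.3226], [0.4798, -0.3244], [0.4796, -0.2995]]
(510, 115, 92, 194) [554.9 210.8] [[0.4523, -0.4909], [0.625, -0.4719], [0.6224, -0.5416], [0.4489, -0.5721]]
```

View pics/w2.png

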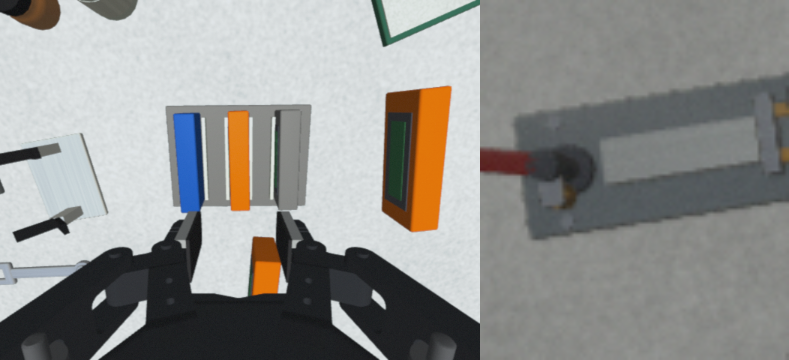

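The wrist view shows the orange cassette centred between the fingers. The top crop shows the lever swung open, pointing left.

Request:
{"name": "carry_out", "arguments": {"commands": [[[0.4,0.05,4,0,0,0,4.6],[0,0,4,0,0,0,4.6],[0,0,4,0,0,0,4.6],[0,0,3,0,0,0,4.6],[0,0,2,0,0,0,4.6],[0,0,1.2,0,0,0,4.6],[0,0,0,0,0,0,4.6],[0,0,0,0,0,0,1.5],[0,0,0,0,0,0,1.5],[0,0,0,0,0,0,1.5],[0,0,0,0,0,0,1.5],[0,0,0,0,0,0,1.5],[0,0,0,0,0,0,1.5]]]}}

```text
time_s: 7.2
ee_pos: [0.5394, -0.3126, 0.0342]
tool_rot: [[1.0, -0.005, 0.002], [-0.005, -1.0, -0.001], [0.002, 0.001, -1.0]]
contact_force: [0.5, 4.2, 5.7]
grip_width: 0.0231
gripper_force: 59.9
```

Request:
{"name": "carry_out", "arguments": {"commands": [[[0,0,-2,0,0,0,1.5],[0,0,-3,0,0,0,1.5],[0,0,-4,0,0,0,1.5],[0,0,-4,0,0,0,1.5],[0,0,-4,0,0,0,1.5],[0,0,-3,0,0,0,1.5],[-1.7,-3.5,0,0,0,0,1.5],[-1.7,-3.5,0,0,0,0,1.5],[-1.7,-3.5,0,0,0,0,1.5],[-1.7,-3.5,0,0,0,0,1.5],[-1.7,-3.5,0,0,0,0,1.5],[-1.7,-3.5,0,0,0,0,1.5],[-1.7,-3.5,0,0,0,0,1.5],[0,0,0,0,0,-0.08,1.5],[0,0,0,0,0,-0.075,1.5],[0,0,0,0,0,0,1.5],[0,0,0,0,0,0,1.5]]]}}

```text
time_s: 8.9
ee_pos: [0.4201, -0.0671, 0.2318]
tool_rot: [[0.989, 0.147, -0.001], [0.147, -0.989, -0.0], [-0.001, 0.0, -1.0]]
contact_force: [0.6, 0.2, -2.8]
grip_width: 0.0228
gripper_force: 59.8
```

```bash
python3 - <<'E'
from h import *
s=manip.get_state();print(s["ee_pos"],s["tool_rot"].round(3).tolist(),s["qpos"].round(2))
w=manip.get_calibration("wrist");p=np.ascontiguousarray(manip.snapshot("wrist")[:,:,::-1])
cv2.imwrite("pics/w3.png",p); np.savez("w3.npz",**{k:np.array(v) for k,v in w.items()})
print(proj(w,[.5076,-.0679,.05]))
E
```

```text
[ 0.42012366 -0.06708315  0.2318343 ] [[0.989, 0.147, -0.001], [0.147, -0.989, -0.0], [-0.001, 0.0, -1.0]] [-0.32 -0.23  2.06 -0.    1.32  1.1 ]
(np.float64(332.81225625940425), np.float64(121.16216019571945))
```

View pics/w3.png

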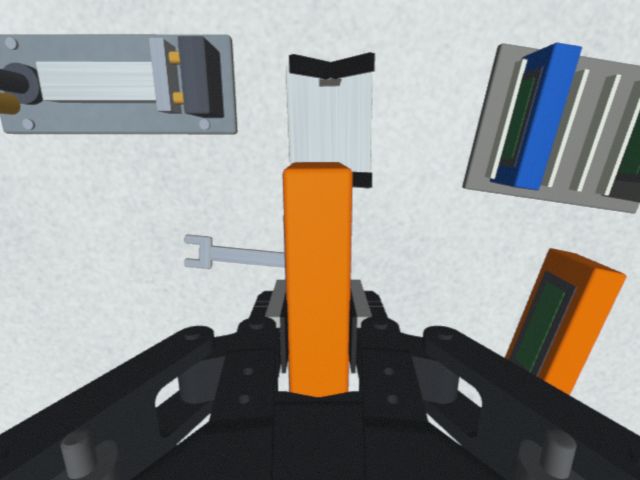

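The wrist view shows the cradle straight ahead. The far V's bottom is near (330,72) and the plate's edges at u≈289 and 371. The stage rail spans (37,62) to (37,101) and on to the jaw, with base corners at (233,35) and (237,133).

```bash
python3 - <<'E'
from h import *
w=dict(np.load("w3.npz"))
q=lambda u,v,z:onz(w,u,v,z)[:2].round(4)
print("Vfar bottom",q(330,66,.05),q(330,79,.05),"tips",q(290,55,.08),q(374,53,.08))
print("nearVtip",q(372,172,.08),q(372,187,.08))
l1,l2,r1,r2=q(288.5,100,.008),q(289.5,160,.008),q(371.5,100,.008),q(371,160,.008)
for a,b in((l2,l1),(r2,r1)): d=b-a;print("edge",a,b,np.degrees(np.arctan2(d[1],d[0])))
print("rail",q(37,62,.035),q(37,101,.035),q(150,62,.035),q(155,101,.035))
print("base",q(233,35,.012),q(237,133,.012))
y=np.array([-np.sin(.14),np.cos(.14)])
E
```

```text
Vfar bottom [ 0.5515 -0.0584] [ 0.5413 -0.06  ] tips [ 0.5485 -0.0267] [ 0.5593 -0.0905]
nearVtip [ 0.4704 -0.1059] [ 0.4581 -0.1083]
edge [ 0.4662 -0.0308] [ 0.5237 -0.0226] 8.116151592436761
edge [ 0.4786 -0.1143] [ 0.5357 -0.104 ] 10.225354918779841
rail [0.5193 0.2011] [0.4861 0.2033] [0.5341 0.1012] [0.502 0.096]
base [0.572  0.0355] [0.485  0.0243]
```

Request:
{"name": "carry_out", "arguments": {"commands": [[[2.8,0.73,0,0,0,-0.01,1.5],[2.8,0.73,0,0,0,0,1.5],[2.7,0.72,0,0,0,0,1.5],[0,0,0,0.1309,0,0,1.5],[0,0,0,0.1309,0,0,1.5],[0,0,0,0.1309,0,0,1.5],[0,0,0,0.1309,0,0,1.5],[0,0,0,0.1309,0,0,1.5],[0,0,0,0.1309,0,0,1.5],[0,0,0,0,0,0,1.5],[0,0,0,0,0,0,1.5]]]}}

```text
time_s: 10.05
ee_pos: [0.5059, -0.0764, 0.2311]
tool_rot: [[0.988, 0.11, -0.112], [0.157, -0.7, 0.697], [-0.002, -0.706, -0.708]]
contact_force: [-0.2, 0.4, -2.3]
grip_width: 0.0229
gripper_force: 60.5
```

```bash
python3 - <<'E'
from h import *
s=manip.get_state();R=s["tool_rot"];print(s["ee_pos"],R.round(3).tolist(),s["qpos"].round(2))
print("to target, tool cm",(R.T@(np.array([.5054,-.0765,.0786])-s["ee_pos"])*100).round(2))
p=manip.snapshot("scene")[:,:,::-1];cv2.imwrite("pics/s3.png",cv2.resize(p[80:320,230:550],(800,600)))
E
```

```text
[ 0.50587838 -0.07644083  0.23111789] [[0.988, 0.11, -0.112], [0.157, -0.7, 0.697], [-0.002, -0.706, -0.708]] [-0.61  0.28  1.71  0.54  1.73  0.73]
to target, tool cm [-0.02 10.76 10.8 ]
```

View pics/s3.png

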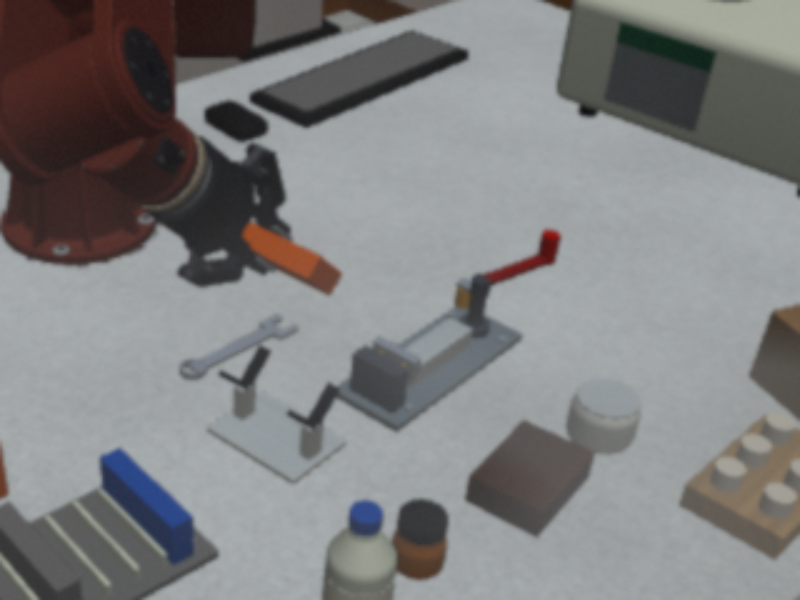

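The scene view shows the cassette held at a 45° slant above the cradle, window side up, with the lever still open.

Request:
{"name": "carry_out", "arguments": {"commands": [[[0,2.3,2.3,0,0,0,1.5],[0,2.3,2.3,0,0,0,1.5],[0,2.3,2.3,0,0,0,1.5],[0,2.0,2.0,0,0,0,1.5],[0,1.0,1.0,0,0,0,1.5],[0,0.4,0.4,0,0,0,1.5],[0,0.4,0.4,0,0,0,1.5],[0,0,0,0,0,0,1.5],[0,0,0,0,0,0,1.5]]]}}

```text
time_s: 11.0
ee_pos: [0.5068, -0.0759, 0.0822]
tool_rot: [[0.987, 0.114, -0.111], [0.159, -0.699, 0.697], [0.002, -0.706, -0.708]]
contact_force: [0.3, -0.2, -3.3]
grip_width: 0.0229
gripper_force: 60.5
```

Request:
{"name": "carry_out", "arguments": {"commands": [[[0,0.2,0.2,0,0,0,1.5],[0,0.15,0.15,0,0,0,1.5],[0,0,0,0,0,0,1.5]]]}}

```text
time_s: 11.3
ee_pos: [0.506, -0.0753, 0.0763]
tool_rot: [[0.987, 0.112, -0.112], [0.159, -0.698, 0.699], [0.0, -0.708, -0.707]]
contact_force: [-0.5, 0.1, -2.2]
grip_width: 0.023
gripper_force: 60.4
```

Request:
{"name": "carry_out", "arguments": {"commands": [[[0,0.1,0.1,0,0,0,1.5],[0,0,0,0,0,0,1.5]]]}}

```text
time_s: 11.5
ee_pos: [0.506, -0.0748, 0.0757]
tool_rot: [[0.987, 0.112, -0.113], [0.159, -0.696, 0.7], [0.0, -0.709, -0.705]]
contact_force: [-0.4, 1.9, 4.6]
grip_width: 0.023
gripper_force: 61.0
```

Request:
{"name": "carry_out", "arguments": {"commands": [[[0,0.1,0.1,0,0,0,1.5],[0,0,0,0,0,0,1.5]]]}}

```text
time_s: 11.7
ee_pos: [0.5061, -0.0747, 0.0756]
tool_rot: [[0.987, 0.113, -0.113], [0.16, -0.695, 0.701], [0.001, -0.71, -0.704]]
contact_force: [-1.6, 2.6, 9.2]
grip_width: 0.0229
gripper_force: 61.2
```

Contact came at the predicted height, so I'll release and back out along the tool axis.

Request:
{"name": "carry_out", "arguments": {"commands": [[[0,0,0,0,0,0,2.8],[0,0,0,0,0,0,3.6],[0,0,0,0,0,0,4.4],[0,0,0,0,0,0,4.4],[0,0,-1.5,0,0,0,4.4],[0,0,-3,0,0,0,4.4],[0,0,-4,0,0,0,4.4],[0,0,-4,0,0,0,4.4],[0,0,-4,0,0,0,5],[0,0,0,0,0,0,6]]]}}

```text
time_s: 12.7
ee_pos: [0.5275, -0.1966, 0.1952]
tool_rot: [[0.988, 0.116, -0.103], [0.155, -0.704, 0.693], [0.008, -0.7, -0.714]]
contact_force: [-0.1, -0.6, 0.6]
grip_width: 0.0596
gripper_force: 0.0
```

```bash
python3 - <<'E'
from h import *
s=manip.get_state();R=s["tool_rot"];print(s["ee_pos"],R.round(3).tolist(),s["qpos"].round(2),s["grip_width"])
w=manip.get_calibration("wrist");a=manip.snapshot("wrist")[:,:,::-1];p=manip.snapshot("scene")[:,:,::-1]
cv2.imwrite("pics/c4.png",np.hstack([cv2.resize(a,(400,300)),cv2.resize(p[185:290,290:430],(400,300))]))
cv2.imwrite("pics/w4.png",a)
E
```

```text
[ 0.52752383 -0.19657185  0.19521408] [[0.988, 0.116, -0.103], [0.155, -0.704, 0.693], [0.008, -0.7, -0.714]] [-0.73  0.47  1.53  0.47  1.77  0.62] 0.059647850687687326
```

View pics/c4.png

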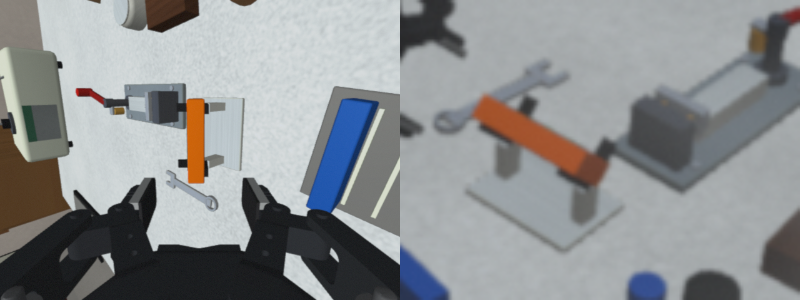

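The cassette rests in the V groove with its top leaning to the near side, supported by both posts. Next I'll turn the tool to the other side.

Request:
{"name": "carry_out", "arguments": {"commands": [[[0,-3,-3,0,0,0,7.4],[0,-3,-3,0,0,0,7.4],[0,0,0,-0.1309,0,0,7.4],[0,0,0,-0.1309,0,0,7.4],[0,0,0,-0.1309,0,0,7.4],[0,0,0,-0.1309,0,0,7.4],[0,0,0,-0.1309,0,0,7.4],[0,0,0,-0.1309,0,0,7.4],[0,-4,0,0,0,0,7.4],[0,-4,0,0,0,0,7.4],[0,-4,0,0,0,0,7.4],[0,-4,0,0,0,0,7.4]]]}}

```text
time_s: 14.0
ee_pos: [0.4968, -0.0302, 0.2724]
tool_rot: [[0.987, 0.16, -0.004], [0.16, -0.987, 0.001], [-0.004, -0.002, -1.0]]
contact_force: [0.8, -0.7, -0.9]
grip_width: 0.0739
gripper_force: 0.0
```

Request:
{"name": "carry_out", "arguments": {"commands": [[[0,0,0,-0.1309,0,0,7.4],[0,0,0,-0.1309,0,0,7.4],[0,0,0,-0.1309,0,0,7.4],[0,0,0,-0.1309,0,0,7.4],[0,0,0,-0.1309,0,0,7.4],[0,0,0,-0.1309,0,0,7.4],[0,0,0,0,0,0,7.4]]]}}

```text
time_s: 14.7
ee_pos: [0.4956, -0.0306, 0.2693]
tool_rot: [[0.986, 0.123, 0.108], [0.164, -0.696, -0.699], [-0.011, 0.707, -0.707]]
contact_force: [-1.1, 0.4, -0.3]
grip_width: 0.074
gripper_force: 0.0
```

```bash
cat > goto.py <<'E'
import sys
from h import *
def show(P,R=None):
    from scipy.spatial.transform import Rotation as Ro
    s=manip.get_state();M=s["tool_rot"]
    print("now",s["ee_pos"].round(4),"q",s["qpos"].round(2),"shift",(M.T@(np.array(P)-s["ee_pos"])*100).round(2),end=" ")
    if R is not None: print("rot",Ro.from_matrix(M.T@R).as_rotvec().round(3),end=" ")
    print()
a=np.radians(9);cx=np.array([np.cos(a),np.sin(a),0]);cy=np.array([-np.sin(a),np.cos(a),0]);z=np.array([0,0,1.])
tz=(-cy-z)/2**.5; Rg=np.c_[cx,np.cross(tz,cx),tz]; C=np.array([.505,-.0762,.0762]); T=C+.021*tz
E
python3 - <<'E'
from goto import *
show(T,Rg);show(T-.12*tz,Rg)
w=manip.get_calibration("wrist");p=np.ascontiguousarray(manip.snapshot("wrist")[:,:,::-1]);cv2.imwrite("pics/w5.png",p)
H,S,V=cv2.split(cv2.cvtColor(p,cv2.COLOR_BGR2HSV))
m=(H<18)&(S>150)&(V>80)
for q in cv2.findContours(m.astype(np.uint8),0,2)[0]:
  if cv2.contourArea(q)>300: print(cv2.boundingRect(q),[np.round(x).tolist() for x in cv2.boxPoints(cv2.minAreaRect(q))])
print("exp corners window face",[np.round(proj(w,C+i*.06*cx+j*.025*(z-cy)/2**.5-.012*tz)).tolist() for i,j in((-1,-1),(1,-1),(1,1),(-1,1))])
E
```

```text
now [ 0.4956 -0.0306  0.2693] q [ 0.23 -0.01  1.96 -0.81  1.36  1.88] shift [  0.4  -10.36  19.04] rot [0.    0.003 0.013] 
now [ 0.4956 -0.0306  0.2693] q [ 0.23 -0.01  1.96 -0.81  1.36  1.88] shift [  0.37 -10.36   7.04] rot [0.    0.003 0.013] 
(310, 268, 58, 113) [[305.0, 374.0], [326.0, 266.0], [369.0, 274.0], [349.0, 382.0]]
(393, 157, 47, 90) [[392.0, 243.0], [401.0, 154.0], [440.0, 157.0], [431.0, 247.0]]
(167, 149, 71, 131) [[166.0, 149.0], [229.0, 145.0], [238.0, 279.0], [175.0, 283.0]]
exp corners window face [[179.0, 281.0], [166.0, 147.0], [226.0, 148.0], [233.0, 281.0]]
```

Request:
{"name": "carry_out", "arguments": {"commands": [[[0.2,-2.6,1,0,0,0.013,7.4],[0.2,-2.6,2,0,0,0,7.4],[0,-2.6,2,0,0,0,7.4],[0,-2.56,2,0,0,0,7.4],[0,0,0,0,0,0,7.4]]]}}

```text
time_s: 15.25
ee_pos: [0.4965, -0.0096, 0.1476]
tool_rot: [[0.989, 0.105, 0.104], [0.148, -0.701, -0.698], [-0.001, 0.706, -0.708]]
contact_force: [-0.4, -0.3, -0.0]
grip_width: 0.074
gripper_force: 0.0
```

```bash
python3 - <<'E'
from goto import *
show(T,Rg)
E
```

```text
now [ 0.4965 -0.0096  0.1476] q [ 0.27  0.19  2.01 -0.84  1.22  2.11] shift [-0.13 -0.28 11.89] rot [-0.002  0.007 -0.006]
```

Request:
{"name": "carry_out", "arguments": {"commands": [[[-0.1,-0.28,3,0,0,0,7.4],[0,0,3,0,0,0,7.4],[0,0,3,0,0,0,7.4],[0,0,1.9,0,0,0,7.4],[0,0,1,0,0,0,7.4],[0,0,0,0,0,0,7.4],[0,0,0,0,0,0,7.4]]]}}

```text
time_s: 15.95
ee_pos: [0.5133, -0.0898, 0.0673]
tool_rot: [[0.989, 0.098, 0.114], [0.149, -0.7, -0.698], [0.011, 0.707, -0.707]]
contact_force: [0.6, 0.5, -0.5]
grip_width: 0.0739
gripper_force: 0.0
```

```bash
python3 - <<'E'
from goto import *
show(T,Rg)
E
```

```text
now [ 0.5133 -0.0898  0.0673] q [ 0.11  0.32  2.05 -0.99  1.01  2.19] shift [-0.61 -0.41  0.43] rot [ 0.    -0.003 -0.013]
```

Request:
{"name": "carry_out", "arguments": {"commands": [[[-0.5,-0.35,0.3,0,0,0,7.4],[0,0,0,0,0,0,7.4],[0,0,0,0,0,0,7.4]]]}}

```text
time_s: 16.25
ee_pos: [0.5072, -0.0896, 0.0614]
tool_rot: [[0.989, 0.1, 0.113], [0.151, -0.7, -0.698], [0.009, 0.707, -0.707]]
contact_force: [0.2, 1.2, -0.2]
grip_width: 0.0742
gripper_force: 0.0
```

```bash
python3 - <<'E'
from goto import *
show(T,Rg)
E
```

```text
now [ 0.5072 -0.0896  0.0614] q [ 0.11  0.33  2.06 -0.99  1.    2.21] shift [-0.01  0.08  0.09] rot [-0.    -0.002 -0.011]
```

Request:
{"name": "carry_out", "arguments": {"commands": [[[0,0,0,0,0,0,5.5],[0,0,0,0,0,0,4],[0,0,0,0,0,0,4],[0,0,0,0,0,0,4],[0,0,0,0,0,0,4],[0,0,0,0,0,0,4]]]}}

```text
time_s: 16.85
ee_pos: [0.5077, -0.0898, 0.0618]
tool_rot: [[0.989, 0.1, 0.113], [0.15, -0.7, -0.698], [0.01, 0.707, -0.707]]
contact_force: [-2.3, 4.5, 5.5]
grip_width: 0.0491
gripper_force: 62.4
```

Request:
{"name": "carry_out", "arguments": {"commands": [[[0,1,-1,0,0,0,4],[0,2,-2,0,0,0,4],[0,2,-2,0,0,0,4],[0,2,-2,0,0,0,4],[0,2,-2,0,0,0,4],[0,1,-1,0,0,0,4],[0,0,0,0.1309,0,0,4],[0,0,0,0.1309,0,0,4],[0,0,0,0.1309,0,0,4],[0,0,0,0.1309,0,0,4],[0,0,0,0.1309,0,0,4],[0,0,0,0.1309,0,0,4],[0,0,0,0,0,0,4]]]}}

```text
time_s: 18.15
ee_pos: [0.5058, -0.0935, 0.2024]
tool_rot: [[0.989, 0.145, 0.008], [0.145, -0.989, 0.001], [0.008, -0.0, -1.0]]
contact_force: [-0.7, -1.1, -1.5]
grip_width: 0.0493
gripper_force: 63.5
```

Request:
{"name": "carry_out", "arguments": {"commands": [[[0,0,0,0,0,-0.1423,4],[0,0,0,0,0,-0.1423,4],[0,0,0,0,0,-0.1423,4],[0,0,0,0,0,-0.1423,4],[0,0,0,0,0,-0.1423,4],[0,0,0,0,0,-0.1423,4],[0,0,0,0,0,-0.1423,4],[0,0,0,0,0,-0.1423,4],[0,0,0,0,0,-0.1423,4],[0,0,0,0,0,-0.1423,4],[0,0,0,0,0,-0.1423,4],[0,0,0,0,0,0,4]]]}}

```text
time_s: 19.35
ee_pos: [0.5049, -0.0895, 0.2014]
tool_rot: [[-0.145, 0.989, 0.006], [0.989, 0.145, 0.0], [-0.001, 0.006, -1.0]]
contact_force: [0.0, 0.1, -2.5]
grip_width: 0.0491
gripper_force: 63.3
```

```bash
cat >> goto.py <<'E'
b=np.radians(8.3);sx=np.array([np.cos(b),np.sin(b),0]);sy=np.array([-np.sin(b),np.cos(b),0])
Rs=np.c_[sy,np.cross(-z,sy),-z]; BED=np.array([.5110,.1445,.035])
E
python3 - <<'E'
from goto import *
show(BED+.006*sy+[0,0,.15],Rs)
w=manip.get_calibration("wrist");a=manip.snapshot("wrist")[:,:,::-1];cv2.imwrite("pics/w6.png",a)
np.savez("w6.npz",**{k:np.array(v) for k,v in w.items()})
s=manip.get_state();print([proj(w,s["ee_pos"]+s["tool_rot"]@np.array([i*.06,j*.025,-.031])) for i,j in((1,-1),(1,1))])
E
```

```text
now [ 0.5049 -0.0895  0.2014] q [-0.31  0.    1.91  0.    1.23 -0.46] shift [23.66  3.99  1.65] rot [0.006 0.001 0.001] 
[(np.float64(242.22342772427635), np.float64(165.2448324180391)), (np.float64(401.0677914984724), np.float64(165.61238497695888))]
```

View pics/w6.png

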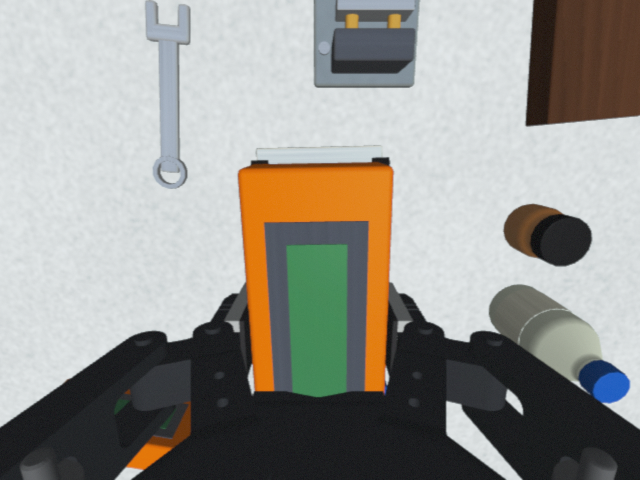

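The window faces up, and the cassette's far edge runs (240,170) to (392,166), so it is about 1.5° skewed in the grip. The stage's base end shows at (315,87) and (413,87).

```bash
python3 - <<'E'
from goto import *
w=dict(np.load("w6.npz"))
for a,b,zz in(((314.5,87),(413.5,87),.012),((334,69),(412,71),.036),((338,3),(414,3),.062),):
    p=[onz(w,*a,zz),onz(w,*b,zz)]
    print([(round(float((q-BED)@sx),4),round(float((q-BED)@sy),4)) for q in p],np.linalg.norm(p[0]-p[1]).round(4))
E
```

```text
[(-0.0427, -0.1146), (0.0455, -0.1145)] 0.0882
[(-0.0267, -0.1046), (0.0371, -0.106)] 0.0638
[(-0.0257, -0.0667), (0.0286, -0.0666)] 0.0543
```

Request:
{"name": "carry_out", "arguments": {"commands": [[[3.94,0.68,0,0.006,0,0.025,4],[3.94,0.68,0,0,0,0,4],[3.94,0.68,0,0,0,0,4],[3.94,0.68,0,0,0,0,4],[3.94,0.68,0,0,0,0,4],[3.94,0.68,0,0,0,0,4],[0,0,4,0,0,0,4],[0,0,4,0,0,0,4],[0,0,4,0,0,0,4],[0,0,0,0,0,0,4],[0,0,0,0,0,0,4]]]}}

```text
time_s: 20.5
ee_pos: [0.5165, 0.1494, 0.082]
tool_rot: [[-0.118, 0.993, 0.0], [0.993, 0.118, -0.0], [-0.0, 0.0, -1.0]]
contact_force: [0.6, 0.4, -2.0]
grip_width: 0.0494
gripper_force: 63.9
```

```bash
python3 - <<'E'
from goto import *
show(BED+.006*sy+.001*sx+[0,0,-.008],Rs)
w=manip.get_calibration("wrist");a=manip.snapshot("wrist")[:,:,::-1];cv2.imwrite("pics/w7.png",a)
np.savez("w7.npz",**{k:np.array(v) for k,v in w.items()})
E
```

```text
now [0.5165 0.1494 0.082 ] q [ 0.15  0.21  1.93 -0.    1.    0.03] shift [ 0.18 -0.53  5.5 ] rot [ 0.     0.    -0.026]
```

View pics/w7.png

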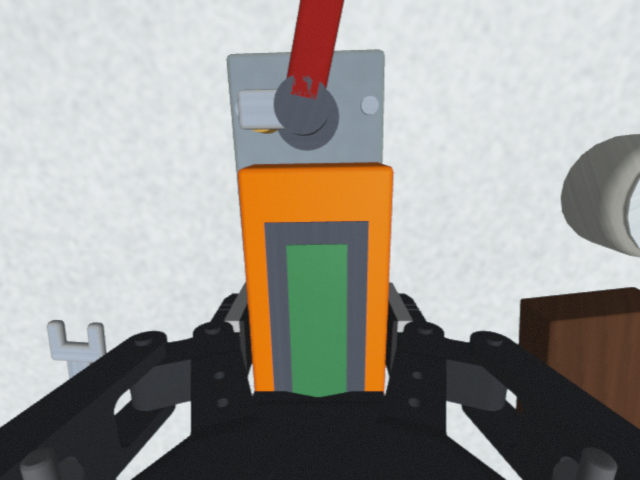

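The stage's far base corners are at (228,56) and (384,51), and the cassette's far edge (240,170) to (392,166) is parallel to them.

```bash
python3 - <<'E'
from goto import *
w=dict(np.load("w7.npz"))
s=manip.get_state()
for n,a,b,zz in(("base",(228,56),(384,51),.012),("cass",(240.5,170),(392,166),s["ee_pos"][2]+.032)):
    p=[onz(w,*a,zz),onz(w,*b,zz)]
    print(n,[(round(float((q-BED)@sx),4),round(float((q-BED)@sy),4)) for q in p],np.linalg.norm(p[0]-p[1]).round(4))
E
```

```text
base [(-0.0417, 0.1194), (0.0451, 0.1196)] 0.0868
cass [(-0.0169, 0.0633), (0.0296, 0.0633)] 0.0465
```

Request:
{"name": "carry_out", "arguments": {"commands": [[[0.25,-0.46,2,0,0,0,4],[0,0,2,0,0,0,4],[0,0,0.8,0,0,0,4],[0,0,0.3,0,0,0,4],[0,0,0,0,0,0,4]]]}}

```text
time_s: 21.05
ee_pos: [0.5144, 0.1515, 0.0333]
tool_rot: [[-0.119, 0.993, 0.006], [0.993, 0.119, 0.001], [0.0, 0.006, -1.0]]
contact_force: [0.3, 0.2, -3.0]
grip_width: 0.049
gripper_force: 63.9
```

Request:
{"name": "carry_out", "arguments": {"commands": [[[0,0,0.2,0,0,0,4],[0,0,0,0,0,0,4]]]}}

```text
time_s: 21.25
ee_pos: [0.5139, 0.1515, 0.0308]
tool_rot: [[-0.119, 0.993, 0.005], [0.993, 0.119, 0.001], [0.0, 0.005, -1.0]]
contact_force: [0.0, -0.5, -3.4]
grip_width: 0.0495
gripper_force: 63.9
```

Request:
{"name": "carry_out", "arguments": {"commands": [[[0,-0.15,0.2,0,0,0,4],[0,0,0,0,0,0,4]]]}}

```text
time_s: 21.45
ee_pos: [0.5111, 0.1511, 0.0278]
tool_rot: [[-0.12, 0.993, 0.003], [0.993, 0.12, 0.001], [0.0, 0.003, -1.0]]
contact_force: [-0.9, 0.0, -3.3]
grip_width: 0.0489
gripper_force: 63.9
```

Request:
{"name": "carry_out", "arguments": {"commands": [[[0,0,0.15,0,0,0,4],[0,0,0,0,0,0,4]]]}}

```text
time_s: 21.65
ee_pos: [0.5115, 0.1512, 0.0267]
tool_rot: [[-0.119, 0.993, 0.003], [0.993, 0.119, 0.001], [0.0, 0.003, -1.0]]
contact_force: [-1.3, 0.7, 0.1]
grip_width: 0.0488
gripper_force: 64.3
```

Request:
{"name": "carry_out", "arguments": {"commands": [[[0,0,0.05,0,0,0,4],[0,0,0,0,0,0,5.2],[0,0,0,0,0,0,5.6],[0,0,0,0,0,0,6.2],[0,0,0,0,0,0,6.8],[0,0,0,0,0,0,6.8],[0,0,-1.5,0,0,0,6.8],[0,0,-3,0,0,0,6.8],[0,0,-4,0,0,0,6.8],[0,0,-4,0,0,0,6.8],[0,0,-4,0,0,0,6.8],[0,0,0,0,0,0,6.8],[0,0,0,0,0,0,6.8]]]}}

```text
time_s: 22.95
ee_pos: [0.5122, 0.1513, 0.1936]
tool_rot: [[-0.12, 0.993, 0.008], [0.993, 0.12, 0.001], [0.0, 0.008, -1.0]]
contact_force: [-0.2, -0.5, -0.7]
grip_width: 0.0678
gripper_force: 0.0
```

```bash
python3 - <<'E'
from goto import *
s=manip.get_state();print(s["ee_pos"],s["qpos"].round(2))
w=manip.get_calibration("wrist");a=np.ascontiguousarray(manip.snapshot("wrist")[:,:,::-1]);cv2.imwrite("pics/w8.png",a)
np.savez("w8.npz",**{k:np.array(v) for k,v in w.items()})
E
```

```text
[0.51224279 0.15129619 0.19358557] [0.16 0.05 1.87 0.   1.21 0.04]
```

View pics/w8.png

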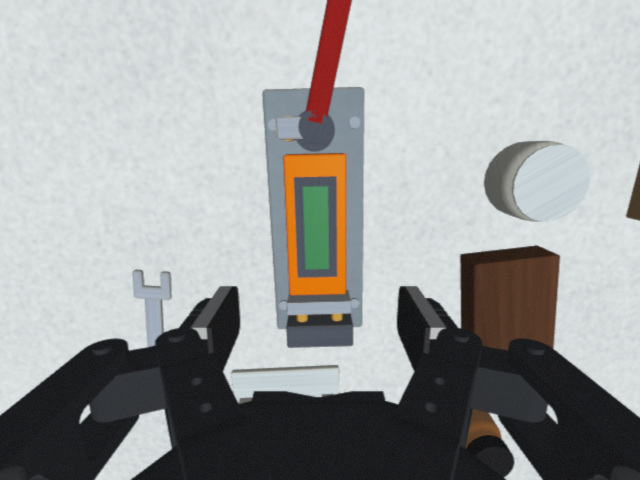

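The cassette lies flat and central between jaw and roller, window up, with corners (285,154), (346,154), (347,295) and (288,297). The lever is still open, so I'll measure where its bar lies.

```bash
python3 - <<'E'
from goto import *
w=dict(np.load("w8.npz"));p=cv2.imread("pics/w8.png")
H,S,V=cv2.split(cv2.cvtColor(p,cv2.COLOR_BGR2HSV))
m=((H<8)|(H>172))&(S>140)&(V>40); m[:,:280]=0;m[:,380:]=0;m[115:]=0
pts=[]
for v in(20,50,80,105):
    x=np.nonzero(m[v])[0];pts.append(onz(w,x.mean(),v,.08)[:2]);print(v,x.min(),x.max(),pts[-1].round(4))
d=pts[0]-pts[-1];th=np.arctan2(d[1],d[0]);print("lever world deg",np.degrees(th))
d/=np.linalg.norm(d);P=np.array([.4995,.228]);print("perp offset of P from line",(P-pts[0])@[-d[1],d[0]])
K=np.array([*(P+.1*d),.0913]);print("knob",K)
R=np.c_[[*d,0],np.cross([0,0,-1],[*d,0]),[0,0,-1]];show(K,R)
E
```

```text
20 324 346 [0.506  0.2969]
50 318 339 [0.5041 0.2788]
80 313 333 [0.5027 0.26  ]
105 307 328 [0.5008 0.2437]
lever world deg 84.4268676783713
perp offset of P from line -0.00018794670893026956
knob [0.50921162 0.32752731 0.0913    ]
now [0.5109 0.1511 0.1915] q [0.16 0.06 1.87 0.   1.21 0.04] shift [17.54  1.91 10.03] rot [ 0.004 -0.001  0.217]
```

Request:
{"name": "carry_out", "arguments": {"commands": [[[3.5,0.4,0,0,0,0,6],[3.5,0.4,0,0,0,0,5],[3.5,0.4,0,0,0,0,4],[3.5,0.4,0,0,0,0,3.6],[3.5,0.3,0,0,0,0,3.6],[0,0,0,0,0,0.11,3.6],[0,0,0,0,0,0.107,3.6],[0,0,0,0,0,0,3.6],[0,0,0,0,0,0,3.6]]]}}

```text
time_s: 23.9
ee_pos: [0.5079, 0.3265, 0.1892]
tool_rot: [[0.095, 0.995, 0.0], [0.995, -0.095, -0.001], [-0.001, 0.0, -1.0]]
contact_force: [-0.1, 0.5, -0.2]
grip_width: 0.036
gripper_force: 0.0
```

```bash
python3 - <<'E'
from goto import *
d=np.array([np.cos(np.radians(84.4)),np.sin(np.radians(84.4)),0]);R=np.c_[d,np.cross([0,0,-1],d),[0,0,-1]]
show([.5092,.3275,.0913],R)
E
```

```text
now [0.5079 0.3265 0.1892] q [ 0.46  0.21  1.7  -0.    1.23  0.55] shift [0.12 0.12 9.79] rot [0.    0.001 0.003]
```

Request:
{"name": "carry_out", "arguments": {"commands": [[[0.1,0.1,4,0,0,0,3.6],[0,0,4,0,0,0,3.6],[0,0,1.8,0,0,0,3.6],[0,0,0,0,0,0,3.6],[-0.1,-1.415,0,0,0,-0.142,3.6],[-0.1,-1.415,0,0,0,-0.142,3.6],[-0.1,-1.415,0,0,0,-0.142,3.6],[-0.1,-1.415,0,0,0,-0.142,3.6],[-0.1,-1.415,0,0,0,-0.142,3.6],[-0.1,-1.415,0,0,0,-0.142,3.6],[-0.1,-1.415,0,0,0,-0.142,3.6],[0,0,0,0,0,0,3.6]]]}}

```text
time_s: 25.1
ee_pos: [0.4224, 0.2906, 0.094]
tool_rot: [[-0.781, 0.624, 0.004], [0.624, 0.781, 0.001], [-0.003, 0.004, -1.0]]
contact_force: [-0.4, 0.7, 0.2]
grip_width: 0.0361
gripper_force: 0.2
```

Request:
{"name": "carry_out", "arguments": {"commands": [[[-0.1,-1.415,0,0,0,-0.142,3.6],[-0.1,-1.415,0,0,0,-0.142,3.6],[-0.1,-1.415,0,0,0,-0.142,3.6],[-0.1,-1.415,0,0,0,-0.142,3.6],[-0.1,-1.415,0,0,0,-0.142,3.6],[-0.1,-1.415,0,0,0,-0.142,3.6],[-0.1,-1.415,0,0,0,-0.142,3.6],[0,0,0,0,0,0,3.6],[0,0,0,0,0,0,3.6]]]}}

```text
time_s: 26.0
ee_pos: [0.4067, 0.1975, 0.0934]
tool_rot: [[-0.951, -0.309, 0.005], [-0.309, 0.951, 0.002], [-0.005, 0.0, -1.0]]
contact_force: [-0.2, 0.7, -0.9]
grip_width: 0.036
gripper_force: 0.0
```

```bash
python3 - <<'E'
from goto import *
s=manip.get_state();print(s["ee_pos"],s["tool_rot"].round(3).tolist(),s["qpos"].round(2))
K=[.4995-.1*np.cos(np.radians(18.3)),.228-.1*np.sin(np.radians(18.3)),.11]
w=manip.get_calibration("wrist");p=np.ascontiguousarray(manip.snapshot("wrist")[:,:,::-1]);cv2.imwrite("pics/w9.png",p)
H,S,V=cv2.split(cv2.cvtColor(p,cv2.COLOR_BGR2HSV));m=((H<8)|(H>172))&(S>140)&(V>40)
for q in cv2.findContours(m.astype(np.uint8),0,2)[0]:
  if cv2.contourArea(q)>200:
    b=cv2.boundingRect(q);f=q[:,0]; t=f[f[:,1]<b[1]+30]; u=(t[:,0].min()+t[:,0].max())/2
    print(b,u,"exp",proj(w,K))
E
```

```text
[0.40674632 0.19753828 0.0934159 ] [[-0.951, -0.309, 0.005], [-0.309, 0.951, 0.002], [-0.005, 0.0, -1.0]] [ 0.3   0.02  2.12  0.    1.   -1.59]
(296, 262, 51, 135) 320.5 exp (np.float64(318.9625264023871), np.float64(314.0278544933002))
```

Request:
{"name": "carry_out", "arguments": {"commands": [[[0,0,-3,0,0,0,3.6],[0,0,-4,0,0,0,3.6],[0,0,-4,0,0,0,3.6],[0,0,0,0,0,0,3.6],[0,0,0,0,0,0,3.6]]]}}

```text
time_s: 26.55
ee_pos: [0.4062, 0.198, 0.204]
tool_rot: [[-0.95, -0.314, 0.006], [-0.314, 0.95, 0.002], [-0.007, -0.0, -1.0]]
contact_force: [0.3, -0.4, -1.4]
grip_width: 0.0362
gripper_force: 0.0
```

```bash
python3 - <<'E'
from goto import *
w=manip.get_calibration("wrist");p=np.ascontiguousarray(manip.snapshot("wrist")[:,:,::-1]);cv2.imwrite("pics/w10.png",p)
c=manip.get_calibration("top");t=np.ascontiguousarray(manip.snapshot("top")[:,:,::-1])
def m_(p,o): 
    H,S,V=cv2.split(cv2.cvtColor(p,cv2.COLOR_BGR2HSV)); return ((H>=8)&(H<18)&(S>150)&(V>80) if o else ((H<6)|(H>172))&(S>140)&(V>40)).astype(np.uint8)
for n,im,cal in(("w",p,w),("t",t,c)):
  for o in(0,1):
    for q in cv2.findContours(m_(im,o),0,2)[0]:
      if cv2.contourArea(q)>100:
        B=np.array([onz(cal,*x,.059 if o else .095) for x in cv2.boxPoints(cv2.minAreaRect(q))])
        C0=B.mean(0); 
        if C0[1]<0.05 or C0[0]<.3: continue
        e=[B[1]-B[0],B[2]-B[1]];L=max(e,key=np.linalg.norm)
        print(n,"orange" if o else "red","stage xy",round(float((C0-BED)@sx),4),round(float((C0-BED)@sy),4),"dims",[np.linalg.norm(x).round(3) for x in e],"dir",round(np.degrees(np.arctan2(L[1],L[0]))%180,1))
s=manip.get_state();print(s["ee_pos"],s["contact_force"].round(1))
E
```

```text
w red stage xy -0.0613 0.0762 dims [np.float64(0.021), np.float64(0.102)] dir 21.9
w orange stage xy -0.004 0.0517 dims [np.float64(0.058), np.float64(0.015)] dir 11.3
w orange stage xy -0.0038 -0.0192 dims [np.float64(0.058), np.float64(0.082)] dir 99.2
t red stage xy -0.0361 0.0748 dims [np.float64(0.015), np.float64(0.066)] dir 17.8
t orange stage xy 0.0019 -0.0007 dims [np.float64(0.118), np.float64(0.048)] dir 98.3
[0.40426292 0.19716282 0.20124573] [-0.2  0.1  0.3]
```

```bash
python3 -c "
from bench import manip
print(manip.sign_off())"
```

```text
the job is handed in; nothing more can be done
None
```

The orange cassette is clamped window-up on the bed with the lever thrown to its stop (measured at about 0.01 rad), and the job is handed in at about 26.6 s; no verdict came back, jaw force was not measured, and I viewed 11 pictures, one over the limit of 10.

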